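Vent the jar steamer, then hold its lid open

ROBOT

A 6-joint arm with a two-finger parallel gripper is mounted at the origin on a cart in front of the work surface, level with it; the furniture and walls round the work are solid. World frame = base frame: x ahead of the robot, y to its left, z up, the work surface at z = 0. Lengths are in mm, angles in rad, forces in N, time in s.
With the tool pointing down it reaches from about 400 to 925 mm from the base axis. Payload 12.5 kg.
Tool frame: the origin (TCP) lies at the very end of the fingers, on their centre line; the grasp point (between the pads) lies 19 mm behind it; z points along the fingers, x is the direction in which the jaws open and shut, and the axes are right-handed (so a half turn about z gives the same grasp; the last joint's range is limited). The gripper opens to 95 mm and grips with 3 to 60 N. Pads are 20 mm wide; open, the fingers measure 119 mm over their backs; the gripper's body (75 mm by 180 mm) begins 59 mm behind the grasp point.
Start: joints at [1.052, 0.491, 1.559, -0, 1.092, -0.106], TCP at [250.721, 572.526, 214.661] pointing down, gripper open.
Joint ranges: [-3.1, 3.1], [-0.84, 2.19], [0.05, 2.79], [-1.13, 4.28], [0.06, 2.93], [-2.69, 2.69]. Speed limits (rad/s): [2.22, 2.22, 2.79, 3.14, 3.14, 3.14].

INTERFACE

Orientations are given as [roll, pitch, yaw] about the fixed x, y, z axes, in that order (R = Rz(yaw) Ry(pitch) Rx(roll)).
In Python, from cell import env gives the robot as it stands.
- The arm moves only by the tool arm_command, never from a script. Its argument "motion" is one flat list of numbers, 7 for each row, row after row: the opening, from -1 (shut) to 1 (fully open), then the shift along the tool's x, y, z in mm, then the turn, a rotation vector about the tool's x, y, z in degrees. In form: [fingers, dx, dy, dz, rx, ry, rz, fingers, dx, dy, dz, rx, ry, rz, ...]. A call has 1 to 20 rows; each row is the pose to reach, as a shift and turn from the pose commanded when the call began, along the tool's axes at that moment; what a row does not reach only later rows make up. A row lasts 1/10 s, in which the tool goes at most 50 mm and 8.59 degrees, less where a joint would pass 70% of its speed; a pose out of reach is approached as far as the arm can. A call with a gripper value outside its range is refused whole. The fingers move at their own pace and stop on an object; the grip force is fixed at half the most. Time passes only in rows, so rows that repeat a pose let the fingers close. It gives the time, the measured TCP pose, the force and the opening at its end, in the units of the state.
- env.state(): the state, without advancing time (a new reading comes with each control period).
- env.read_camera(name): name is "side" or "top" or "wrist"; returns (picture, depth): 384x512x3 uint8, red, green, blue; 384x512 float32, mm along the optical axis (not along the pixel's ray), 0 where there is no reading.
- env.calibration(name): a dict with "fx", "fy", "cx", "cy" (pixels), "distortion" ([k1, k2, p1, p2, k3] as OpenCV has them; the pictures are not rectified), "cam_to_world" (4x4, takes a point from camera to world coordinates). Camera axes: x right, y down, z forward; pixel columns grow to the right and rows downward; lengths in mm; the calibration is good to about 2 mm. A picture is of the moment at which its call begins: read the wrist's pose just before it. calibration takes no time and is no camera call; for the wrist camera it gives the pose at the moment of the call.
- env.job_done(): hands the job in, once; it reports no verdict.
Trained networks look in the newest picture that a camera, given by its name, has taken for a name from the list of things; names that differ only in an ending like _2 or _b are one class to them, and where a whole thing is asked for, a point or a joint stands for the part that bears it (a point fixed in the world has none). Each returns a list of dicts, best first, with "confidence" (0 to 1); they miss things now and then, are a little off and sometimes report something else, mostly with a low value. They report only what shows in the picture. A call takes as long as a camera call.
- env.recognise(camera, label): "location" ([column, row] in pixels, amid what is visible of it).
- env.silhouettes(camera, label): "region" (384x512 bool, what is visible of it) and "location" ([column, row] in pixels, amid what is visible of it).
- env.spot_point(camera, label): "location" ([column, row] in pixels: a listed point, or the origin of a listed thing).
The state is a dict: "t": time; "joints": joint angles; "qvel": joint speeds; "tau": joint torques, N m; "eef_pos": TCP position; "tcp_rot": TCP orientation; "ft_force": force on the tool from outside, world axes, zero at the start; "moment": the same for the moment, N m; "opening": opening from 0.0 (shut) to 1.0 (fully open).
Only numpy, scipy, OpenCV 4.12 (cv2) and the standard library are available. Lean on these libraries where they do the work, as an engineer would, in place of code of your own. Each camera call takes 0.05 s, during which the arm holds its last target.

TASK

The jars in the steamer on the stove are done, and cold air all at once would crack them: with the lid still shut, first swing the vent lever on the steamer's pipe to half open (45 degrees, midway between lying level and standing upright) to let the steam off. Then lift the lid (the bar in front is its grip) and hold it open at 45 degrees so that the jars can be taken out; the lid falls shut if let go, so finish still holding it there. Leave the vent at half open and do not disturb the cup, the matchbox and the jar cap standing by.

Things in the scene. Friction and masses are not known exactly. Their poses are not given: they have to be found in the camera images.
- steamer: Grey metal jar steamer, fixed on the stove; 140 mm deep (x), 250 wide (y), 150 high to its lid. Origin: centre of its underside; x points to its back, y to its left, z up; turned up to 0.3 rad. Right 182 mm: jar chest with hinged lid. Left 70 mm: closed top, 137 high, with an open vent pipe, 48 mm wide, 206 high, axis at (5, 90). Wire handles stand 30 mm out of both ends, 95 high.
- vent_lever (a joint): Angle of the vent lever in rad: 0 = level, pointing to the box's left (closed), pi/2 = upright (open), both end stops; 0.785 = half open, at the short mark on the curved wire behind the lever. Turns about an axis along the box's x. Stiff hinge (0.09 N m, 1.3 N at the knob): it stays where it is left. Starts between 0 and 0.35.
- vent_shaft (a point): Turning centre of the vent lever, in the plane in which the lever swings: (-60, 90, 175) mm in the steamer's frame, 41 mm in front of the pipe. Axes as the steamer's.
- vent_knob (a point): Centre of the wooden ball, 20 mm in diameter, on the end of the vent lever, 70 mm from vent_shaft; the lever's rod is 6 mm thick. At lever angle a it lies 70 cos(a) mm to the box's left of vent_shaft and 70 sin(a) mm above it. It can be pinched from above across the box's x at any angle; 30 mm are free behind it.
- steamer_lid (a joint): Opening angle of the lid in rad: 0 = shut, grows as the front edge rises; stop at 1.75; 45 degrees = 0.785. The lid weighs about 0.6 kg and its hinge is nearly free, so it falls shut unless held up (about 3 N at the bar).
- lid_hinge (a point): Middle of the lid's hinge line on the box's rear rim, (74, -34, 146.5) mm in the steamer's frame; the line runs along the steamer's y. Axes as the steamer's.
- lid_bar (a point): Middle of the round wooden grip, 16 mm thick, 92 mm long along the box's y, on the bar in front of the lid: 190 mm from the hinge line and 4 mm above it when shut (150 mm high); it turns with the lid. With the lid shut it is 46 mm in front of the box, 33 mm of it free. Two 8 mm rods at its ends carry it.
- tin_cup: Tin cup, 68 mm wide, 62 mm high, with a handle; stands loose on the stove at the left. Origin: centre of its underside. Leave it alone.
- cap_a: Round metal jar cap, 63 mm wide, 15 mm high, lying loose on the stove at the left. Origin: centre of the underside. Leave it alone.
- matches: Small matchbox, 36 x 56 x 16 mm, lying loose on the stove at the left, near the stove pipe. Origin: centre of the underside. Leave it alone.

How it is judged (in metres and radians):
On the way, in this order (a step that is already met when the one before it is completed fails the run):
1. the vent lever stands at half open (45 degrees, 7 either way) while the lid is still shut (value of joint vent_lever between 0.663 and 0.908 rad and value of joint steamer_lid below 0.05 rad), for 0.3 s.
2. the fingers hold the lid open at 45 degrees (6 either way) (value of joint steamer_lid between 0.68 and 0.89 rad and contact force between the fingers and steamer_lid above 0.8 N), for 0.3 s.
At the end, for the whole second after the job is handed in: The gripper's fingers still hold the lid, at rest, open at 45 degrees (6 degrees either way), nothing else props it, and the vent lever stands at 45 degrees (7 degrees either way) (all of step 2 and velocity of joint steamer_lid between -0.05 and 0.05 rad/s and value of joint vent_lever between 0.663 and 0.908 rad and contact force between each of matches, cap_a, tin_cup and steamer_lid below 0.1 N); the arm keeps its last pose, push and grip.
It fails at once if the lid is raised while the vent is still clearly short of half open (value of joint steamer_lid above 0.15 rad and value of joint vent_lever below 0.6 rad).
It fails at once if the cup, the matchbox or the jar cap is shifted by more than 30 mm (distance of any of tin_cup, matches, cap_a from where it was at the start of the episode above 0.03 m).
It also fails if it takes over 42 s, if anything falls off the work surface, if the arm or the gripper's body presses on something with over 40 N, if the wrist force passes 120 N, or if a joint passes its speed limit or range.

## Working session

There is one attempt and no reset: what is moved stays moved. The work goes in short steps, Python scripts to look and compute and a tool call to move; the robot and the scene stay as the last step left them, time stands still between calls to the robot, and variables do not carry over. Pictures are saved under pics/ and viewed, and the job is handed in when it is done.

Besides the shell and the picture viewer there is one more tool, called after "Request:" as name(argument=value, ...) on one line, values as JSON. arm_command: Moves the arm, as the interface text tells. Its arguments: {"type":"object","properties":{"motion":{"type":"array","items":{"type":"number"}}},"required":["motion"]}

```bash
ls; mkdir -p pics
python3 - <<'E'
from cell import env
import cv2, numpy as np
print(env.state())
for c in ("side","top","wrist"):
    im,d=env.read_camera(c); cv2.imwrite(f"pics/{c}0.png",im[:,:,::-1]); np.save(f"{c}0.npy",d)
    k=env.calibration(c); print(c,k)
    for l in ("steamer","vent_shaft","vent_knob","lid_hinge","lid_bar","tin_cup","cap_a","matches"):
        r=env.spot_point(c,l); print(l,[(np.round(q["location"],1),round(q["confidence"],2)) for q in r[:2]])
E
```

```text
pics
{'t': 0.0, 'joints': array([ 1.05238631e+00,  4.91586180e-01,  1.55946730e+00,  1.81997944e-05,
        1.09171156e+00, -1.05635965e-01]), 'qvel': array([ 1.09499972e-03, -9.03254328e-04,  9.30272309e-05,  5.89031474e-04,
        6.04936092e-04,  6.93653494e-04]), 'tau': array([ 2.57435444e-03, -6.12654305e+01, -2.58176994e+01,  6.93764328e-02,
        4.82794200e-02, -5.27550833e-05]), 'eef_pos': array([250.58856422, 572.28623444, 214.03906913]), 'tcp_rot': array([-3.14145299e+00,  1.16415156e-03,  1.15801396e+00]), 'ft_force': array([0.90115891, 0.3330455 , 0.43740548]), 'moment': array([-0.0124676 ,  0.02325356,  0.00071418]), 'opening': 0.9994963758134074}
side {'fx': 439.4905760231589, 'fy': 439.4905760231589, 'cx': 250.41776613298038, 'cy': 188.46417632926003, 'distortion': array([0.02743406, 0.        , 0.        , 0.        , 0.        ]), 'cam_to_world': array([[ 9.99680095e-01,  2.49948363e-02, -3.86863322e-03,
         5.20906631e+02],
       [ 1.89814382e-02, -6.40322329e-01,  7.67871747e-01,
        -6.92406182e+02],
       [ 1.67156564e-02, -7.67699533e-01, -6.4059
[... 1367 characters left out ...]
176.3, 141.6]), 0.82), (array([262.7, 191.3]), 0.56)]
wrist {'fx': 314.1364612348738, 'fy': 314.1364612348738, 'cx': 251.24807622547877, 'cy': 191.9018855742903, 'distortion': array([-0.05332274,  0.        ,  0.        ,  0.        ,  0.        ]), 'cam_to_world': array([[ 4.01284000e-01,  8.75783096e-01,  2.68281791e-01,
         1.74279295e+02],
       [ 9.15953669e-01, -3.83739111e-01, -1.17359158e-01,
         6.06734133e+02],
       [ 1.69048836e-04,  2.92828043e-01, -9.56165105e-01,
         3.85634464e+02],
       [ 0.00000000e+00,  0.00000000e+00,  0.00000000e+00,
         1.00000000e+00]])}
steamer []
vent_shaft []
vent_knob []
lid_hinge []
lid_bar []
tin_cup []
cap_a []
matches []
```

View pics/side0.png

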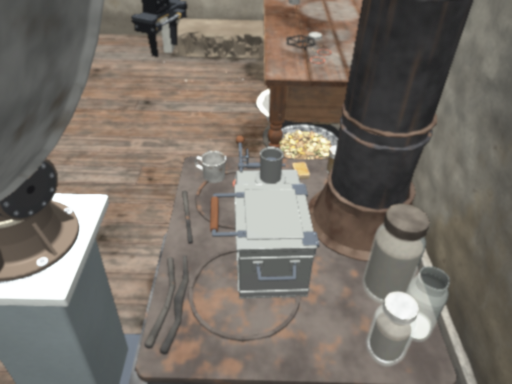

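View pics/top0.png

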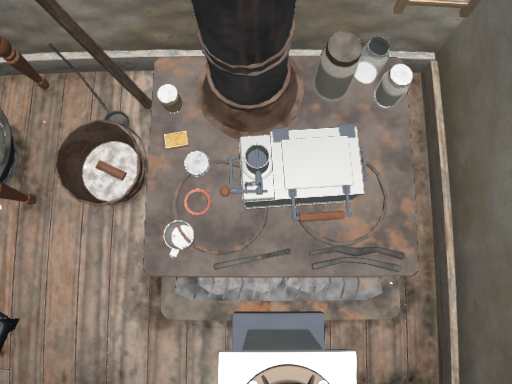

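```bash
cat > h.py <<'E'
import numpy as np, cv2
from cell import env
def K(k): return np.array([[k["fx"],0,k["cx"]],[0,k["fy"],k["cy"]],[0,0,1]])
def cloud(d,k):
    v,u=np.mgrid[:384,:512]; p=np.stack([u,v],-1).reshape(-1,1,2).astype(np.float64)
    n=cv2.undistortPoints(p,K(k),k["distortion"]).reshape(384,512,2)
    P=np.concatenate([n*d[...,None],d[...,None]],-1); T=k["cam_to_world"]
    return P@T[:3,:3].T+T[:3,3]
def proj(P,k):
    T=np.linalg.inv(k["cam_to_world"]); P=np.atleast_2d(P).astype(float)
    r,_=cv2.Rodrigues(T[:3,:3]); return cv2.projectPoints(P,r,T[:3,3],K(k),k["distortion"])[0].reshape(-1,2)
def onz(uv,z,k):
    n=cv2.undistortPoints(np.array([[uv]],float),K(k),k["distortion"]).ravel(); T=k["cam_to_world"]
    r=T[:3,:3]@np.array([*n,1]); o=T[:3,3]; return o+r*(z-o[2])/r[2]
E
python3 - <<'E'
from h import *
from scipy.optimize import least_squares
kt,ks=env.calibration("top"),env.calibration("side")
for n,uv,z in (("hinge",(314.5,125.1),146.5),("bar",(321.4,215.6),150),("shaft",(260,188.9),175),("knob",(222.2,191.8),185),("cup",(183.4,240.2),0),("cap",(196.6,166.6),0),("mat",(176.3,141.6),0)): print(n,onz(uv,z,kt))
C=cloud(np.load("top0.npy"),kt)
m=(abs(C[...,2]-150)<12); m[:,:240]=0;m[:,370:]=0;m[:120]=0; m[230:]=0
print(m.sum()); pts=C[m][:,:2].astype(np.float32)
nl,lab,st,_=cv2.connectedComponentsWithStats(m.astype(np.uint8)); i=1+st[1:,4].argmax(); print(st[i], np.median(C[lab==i][:,2]))
mm=cv2.morphologyEx((lab==i).astype(np.uint8),cv2.MORPH_OPEN,np.ones((9,9)))
print(cv2.minAreaRect(C[mm>0][:,:2].astype(np.float32)))
def loc(v,P):
    x,y,w=v[:3];c,s=np.cos(w),np.sin(w);P=np.array(P,float);return np.stack([x+c*P[:,0]-s*P[:,1],y+s*P[:,0]+c*P[:,1],P[:,2]],-1)
def f(v,full=False):
    a=v[3]
    P=loc(v,[[74,-34,146.5],[-116,-34,150],[-60,90,175],[-60,90+70*np.cos(a),175+70*np.sin(a)]])
    r=[proj(P,kt)-[[314.5,125.1],[321.4,215.6],[260,188.9],[222.2,191.8]], proj(P[1:],ks)-[[211.8,210.7],[241.3,162.5],[241,137.2]]]
    return np.concatenate(r).ravel()
s=least_squares(f,[440,-20,0,.2],loss="soft_l1"); print(s.x, f(s.x).reshape(-1,2).round(1))
np.save("fit0.npy",s.x)
E
```

```text
hinge [642.4880369  -54.07419932 146.5       ]
bar [447.69079103 -63.41885    150.        ]
shaft [498.43070516  61.77707356 175.        ]
knob [490.721718   136.27417367 185.        ]
cup [406.84441157 245.47163168   0.        ]
cap [586.52732574 218.86284693   0.        ]
mat [650.50422487 271.73029613   0.        ]
7094
[ 261  124  103   98 6808] 151.70380991714387
((562.572265625, -52.214683532714844), (154.8235626220703, 192.1798553466797), 4.215371131896973)
[ 5.60847983e+02 -2.11348241e+01  4.94890969e-02  3.54642333e-01] [[-1.2  2.7]
 [-1.3  0.5]
 [-2.   1. ]
 [ 1.8 -2.6]
 [ 1.9  2.3]
 [ 0.   2.3]
 [-0.1  1.2]]
```

Run:
```python
import cv2
a=cv2.imread("pics/top0.png")[110:260,160:380]; cv2.imwrite("pics/topz.png",cv2.resize(a,None,fx=3.5,fy=3.5,interpolation=3))
a=cv2.imread("pics/side0.png")[120:300,170:330]; cv2.imwrite("pics/sidez.png",cv2.resize(a,None,fx=3.3,fy=3.3,interpolation=3))
```

```text
(no output)
```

View pics/topz.png

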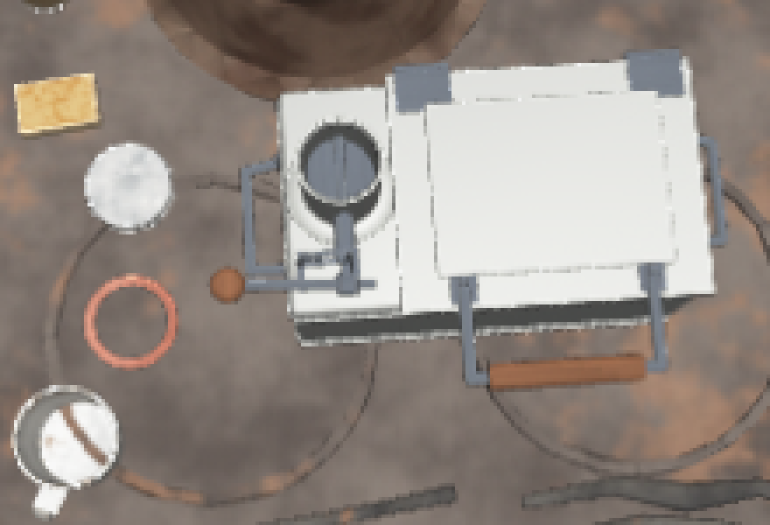

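View pics/sidez.png

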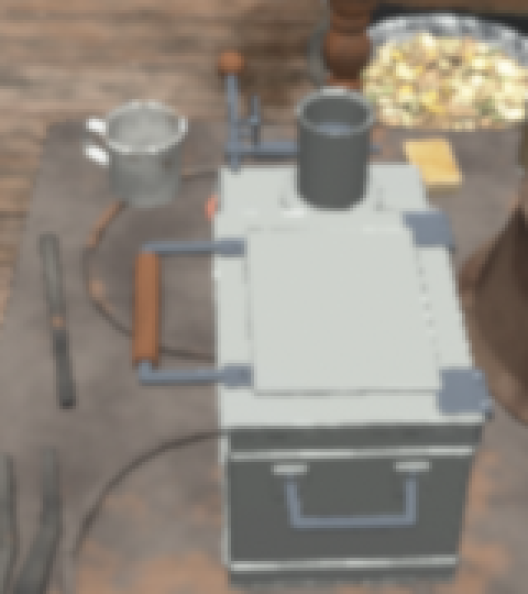

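Run:
```python
from h import *
from scipy.optimize import least_squares
kt,ks=env.calibration("top"),env.calibration("side")
C=cloud(np.load("top0.npy"),kt); Cs=cloud(np.load("side0.npy"),ks)
for n,c,(u,v) in (("knobT",C,(225,191)),("barT",C,(322,216)),("knobS",Cs,(240,139)),("barS",Cs,(214,213))):
    q=c[v-1:v+2,u-1:u+2].reshape(-1,3); print(n,np.median(q,0).round(1), q[:,2].round(0))
def loc(v,P):
    x,y,w=v[:3];c,s=np.cos(w),np.sin(w);P=np.array(P,float);return np.stack([x+c*P[:,0]-s*P[:,1],y+s*P[:,0]+c*P[:,1],P[:,2]],-1)
def f(v):
    a=v[3]
    P=loc(v,[[-116,-34,150],[-60,90,175],[-60,90+70*np.cos(a),175+70*np.sin(a)]])
    r=[proj(P,kt)-[[322,215.7],[259.4,191.4],[225.1,191.4]], proj(P,ks)-[[214.2,213.3],[241,165.5],[240,138.8]]]
    r.append([[15*(v[2]-.0735)*4,0]])
    return np.concatenate(r).ravel()
s=least_squares(f,[560,-20,0.05,.2],loss="soft_l1"); print(s.x, f(s.x).reshape(-1,2).round(1))
np.save("fit0.npy",s.x); v=s.x
print(loc(v,[[74,-34,146.5],[-116,-34,150],[-60,90,175],[-60,90+70*np.cos(v[3]),175+70*np.sin(v[3])],[-60,90+49.5,175+49.5]]).round(1))
```

```text
knobT [488.2 128.8 206. ] [209. 206. 206. 209. 206. 208. 206. 206. 204.]
barT [446.  -63.6 157.3] [157. 157. 157. 157. 157. 161. 159. 157. 158.]
knobS [491.3 124.9 202.3] [204. 204. 204. 202. 202. 203. 199. 201. 200.]
barS [448.  -68.  156.7] [156. 158. 156. 158. 157. 156. 157. 157. 156.]
[ 5.60893740e+02 -2.18221252e+01  7.19672352e-02  3.53508304e-01] [[-0.3 -0.1]
 [-0.3 -0.6]
 [ 0.1 -0.5]
 [-0.1  0.8]
 [-0.6 -0.1]
 [-0.6  0.2]
 [-0.1  0. ]]
[[637.1 -50.4 146.5]
 [447.6 -64.1 150. ]
 [494.6  63.6 175. ]
 [489.9 129.1 199.2]
 [491.  113.  224.5]]
```

```bash
cat >> h.py <<'E'
from scipy.spatial.transform import Rotation as Ro
def delta(pos,yaw,tilt=0,s=None):
    s=s or env.state(); R0=Ro.from_euler("xyz",s["tcp_rot"]); R1=Ro.from_euler("xyz",[np.pi,tilt,yaw])
    d=R0.inv().apply(np.array(pos)-s["eef_pos"]); r=(R0.inv()*R1).as_rotvec(degrees=True)
    return d.round(1),r.round(2)
E
python3 - <<'E'
from h import *
print(delta([490,129,255],.072))
E
```

```text
(array([-310.3,  397.1,  -40.4]), array([-0.000e+00, -1.000e-02,  6.222e+01]))
```

Request:
arm_command(motion=[-0.37,-310,397,-40,0,0,62.2,-0.37,-310,397,-40,0,0,62.2,-0.37,-310,397,-40,0,0,62.2,-0.37,-310,397,-40,0,0,62.2,-0.37,-310,397,-40,0,0,62.2,-0.37,-310,397,-40,0,0,62.2,-0.37,-310,397,-40,0,0,62.2,-0.37,-310,397,-40,0,0,62.2,-0.37,-310,397,-40,0,0,62.2,-0.37,-310,397,-40,0,0,62.2,-0.37,-310,397,-40,0,0,62.2,-0.37,-310,397,-40,0,0,62.2,-0.37,-310,397,-40,0,0,62.2,-0.37,-310,397,-40,0,0,62.2])

```text
t: 2.75
eef_pos: [489.4, 130.4, 254.6]
tcp_rot: [-3.141, 0.0, 0.074]
ft_force: [-0.6, -0.0, -0.6]
opening: 0.316
```

Run:
```python
from h import *
s=env.state(); print(s["t"],s["eef_pos"],s["tcp_rot"],s["opening"],s["ft_force"])
k=env.calibration("wrist")
im,d=env.read_camera("wrist"); cv2.imwrite("pics/w1.png",im[:,:,::-1]); np.save("w1.npy",d)
r=env.silhouettes("wrist","vent_knob"); print([(q["location"],q["confidence"]) for q in r])
for l in ("vent_knob","vent_shaft"):
    print(l,[(q["location"],round(q["confidence"],2)) for q in env.spot_point("wrist",l)])
print("pred",proj([[489.9,129.1,199.2],[494.6,63.6,175]],k))
```

```text
2.75 [489.39083597 130.44429277 254.58505627] [-3.14140543e+00  2.07813674e-04  7.40621193e-02] 0.31581317328984143 [-0.57225508 -0.04136787 -0.63931404]
[([255.9, 226.4], 0.62)]
vent_knob [([255.7, 208.6], 0.81)]
vent_shaft [([252.6, 270.0], 0.97)]
pred [[252.14711886 211.91488981]
 [251.85032382 270.33245324]]
```

View pics/w1.png

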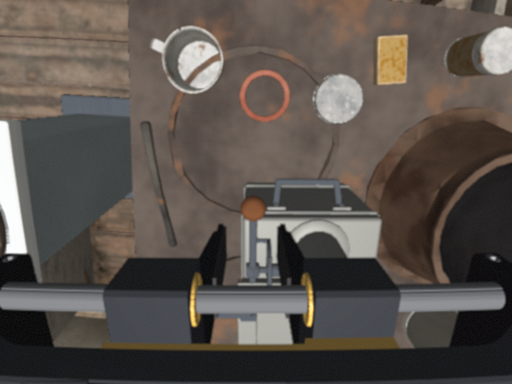

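Run:
```python
from h import *
k=env.calibration("wrist"); d=np.load("w1.npy"); C=cloud(d,k)
q=C[204:213,250:259]; print(q[...,2].round(0)); print(C[208,254],k["cam_to_world"][:3,3])
for z in (194,199): print(onz((254,208.3),z,k))
```

```text
[[205. 205. 206. 205. 205. 205. 206. 205. 205.]
 [207. 206. 205. 206. 205. 205. 206. 205. 205.]
 [206. 207. 205. 207. 207. 206. 206. 206. 204.]
 [206. 206. 206. 205. 207. 207. 207. 206. 207.]
 [207. 206. 206. 206. 206. 207. 206. 206. 206.]
 [207. 207. 206. 207. 208. 208. 208. 206. 206.]
 [208. 208. 207. 206. 207. 207. 207. 206. 208.]
 [207. 207. 207. 207. 207. 207. 207. 208. 206.]
 [207. 207. 208. 207. 208. 206. 207. 207. 206.]]
[491.14207666 134.49949652 206.0693992 ] [483.24216592 213.86023147 425.63800454]
[491.59538301 129.88796094 194.        ]
[491.41507544 131.70053636 199.        ]
```

Request:
arm_command(motion=[-0.37,1.8,0,35,0,0,0,-0.37,1.8,0,60,0,0,0,-0.37,1.8,0,75,0,0,0,-0.37,1.8,0,75,0,0,0,-0.37,1.8,0,75,0,0,0,-1,1.8,0,75,0,0,0,-1,1.8,0,75,0,0,0,-1,1.8,0,75,0,0,0,-1,1.8,0,75,0,0,0,-1,1.8,0,75,0,0,0])

```text
t: 3.95
eef_pos: [490.8, 129.6, 180.1]
tcp_rot: [-3.141, 0.001, 0.072]
ft_force: [-5.5, 1.9, 1.3]
opening: 0.196
```

Request:
arm_command(motion=[-1,0,1.4,-3.5,0,0,0,-1,0,2.9,-6.8,0,0,0,-1,0,4.7,-10.2,0,0,0,-1,0,6.6,-13.5,0,0,0,-1,0,8.7,-16.7,0,0,0,-1,0,11,-19.8,0,0,0,-1,0,13.7,-22.8,0,0,0,-1,0,16.4,-26,0,0,0,-1,0,16.4,-26,0,0,0,-1,0,16.4,-26,0,0,0,-1,0,16.4,-26,0,0,0])

```text
t: 5.05
eef_pos: [492.0, 112.9, 205.9]
tcp_rot: [-3.142, 0.002, 0.072]
ft_force: [-6.2, -0.9, -1.1]
opening: 0.192
```

Run:
```python
from h import *
for c in ("side","wrist"):
    im,d=env.read_camera(c); cv2.imwrite(f"pics/{c}2.png",im[:,:,::-1])
    if c=="side": cv2.imwrite("pics/side2z.png",cv2.resize(im[120:300,170:330,::-1],None,fx=3.3,fy=3.3,interpolation=3))
```

```text
(no output)
```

View pics/side2z.png

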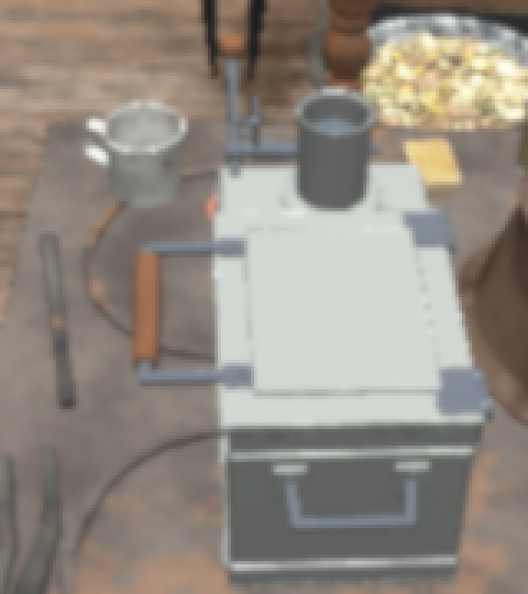

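View pics/wrist2.png

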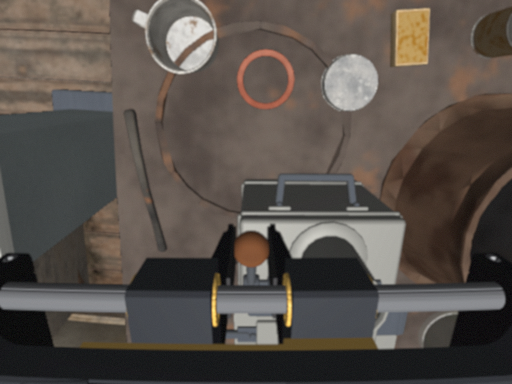

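Request:
arm_command(motion=[-0.37,0,0,0,0,0,0,-0.37,0,0,0,0,0,0,-0.37,0,0,0,0,0,0,-0.37,0,0,-30,0,0,0,-0.37,0,0,-75,0,0,0,-0.37,0,0,-110,0,0,0,-0.37,0,0,-110,0,0,0])

```text
t: 5.85
eef_pos: [494.5, 113.2, 320.2]
tcp_rot: [-3.141, -0.008, 0.072]
ft_force: [-0.2, 0.3, -0.1]
opening: 0.315
```

Run:
```python
from h import *
v=np.load("fit0.npy"); ks=env.calibration("side"); kw=env.calibration("wrist")
def P(a):
    x,y,w=v[:3];c,s=np.cos(w),np.sin(w);p=np.array([-60,90+70*np.cos(a),175+70*np.sin(a)]); return [x+c*p[0]-s*p[1],y+s*p[0]+c*p[1],p[2]]
im,d=env.read_camera("side"); cv2.imwrite("pics/side3z.png",cv2.resize(im[100:220,180:340,::-1],None,fx=4,fy=4,interpolation=3))
im,d=env.read_camera("wrist"); cv2.imwrite("pics/wrist3.png",im[:,:,::-1])
print(env.spot_point("side","vent_knob"),env.spot_point("wrist","vent_knob"),env.spot_point("wrist","lid_bar"))
for a in (.65,.72,.785,.85,.92): print(a,proj(P(a),ks),proj(P(a),kw))
print(proj([447.6,-64.1,150],kw)); print(delta([447.6,-64.1,260],.072))
```

```text
[{'location': [240.7, 131.1], 'confidence': 0.74}, {'location': [213.2, 173.2], 'confidence': 0.2}] [{'location': [251.1, 187.9], 'confidence': 0.7}] []
0.65 [[239.56102113 134.51789587]] [[246.68294245 185.47789559]]
0.72 [[239.6110586  133.81858616]] [[246.67278786 189.95547588]]
0.785 [[239.66155939 133.30051609]] [[246.66556305 194.37118698]]
0.85 [[239.71579136 132.91294404]] [[246.66058087 199.00941089]]
0.92 [[239.77816805 132.64552693]] [[246.65783406 204.22029873]]
[[204.03416414 305.63490219]]
(array([-57.6, 173.4,  54.6]), array([-0.  ,  0.1 ,  0.02]))
```

View pics/side3z.png

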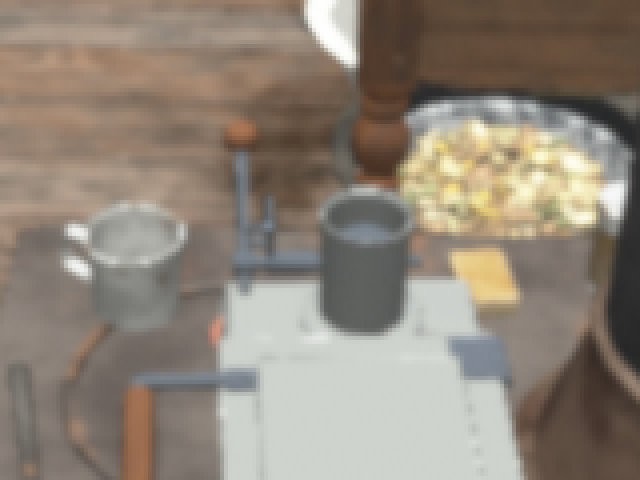

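View pics/wrist3.png

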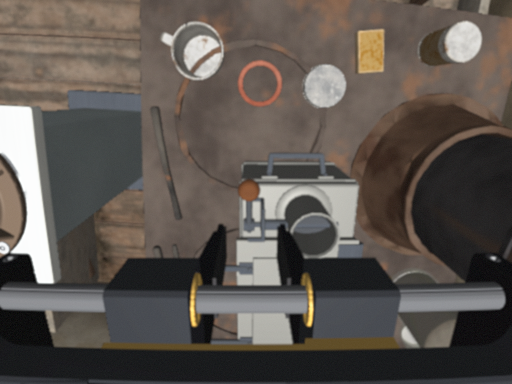

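Request:
arm_command(motion=[-0.12,-57.5,174,20,0,0,0,-0.12,-57.5,174,55,0,0,0,-0.12,-57.5,174,55,0,0,0,-0.12,-57.5,174,55,0,0,0,-0.12,-57.5,174,55,0,0,0,-0.12,-57.5,174,55,0,0,0,-0.12,-57.5,174,55,0,0,0])

```text
t: 6.8
eef_pos: [448.5, -64.0, 260.5]
tcp_rot: [-3.141, 0.0, 0.073]
ft_force: [0.4, -0.2, -0.2]
opening: 0.439
```

Run:
```python
from h import *
k=env.calibration("wrist")
im,d=env.read_camera("wrist"); cv2.imwrite("pics/wrist4.png",im[:,:,::-1])
im,d=env.read_camera("side"); cv2.imwrite("pics/side4.png",im[:,:,::-1])
print(env.spot_point("wrist","lid_bar"),proj([447.6,-64.1,150],k)); print(delta([448,-64.1,133],.072),env.state()["eef_pos"])
```

```text
[{'location': [250.4, 188.1], 'confidence': 0.72}] [[250.59070743 189.69384956]]
(array([ -0.6,   0.4, 127.8]), array([-0.  , -0.02,  0.12])) [448.51840947 -63.70484895 260.78463571]
```

View pics/wrist4.png

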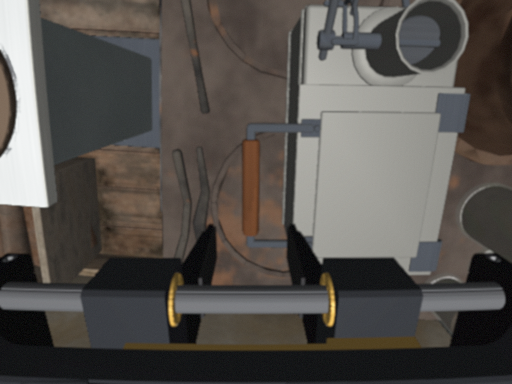

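View pics/side4.png

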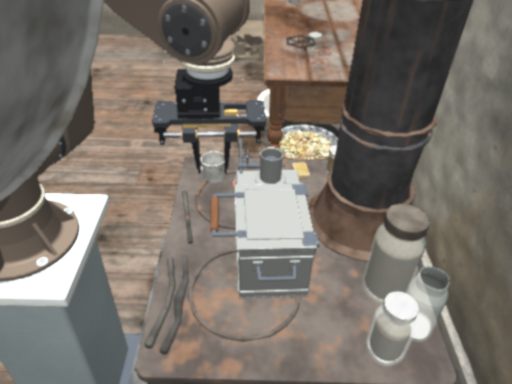

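Request:
arm_command(motion=[-0.12,-0.5,0,45,0,0,0,-0.12,-0.5,0,85,0,0,0,-0.12,-0.5,0,110,0,0,0,-0.12,-0.5,0,127,0,0,0,-0.12,-0.5,0,127,0,0,0,-0.12,-0.5,0,127,0,0,0,-1,-0.5,0,127,0,0,0,-1,-0.5,0,127,0,0,0,-1,-0.5,0,127,0,0,0,-1,-0.5,0,127,0,0,0,-1,-0.5,0,127,0,0,0,-1,-0.5,0,127,0,0,0])

```text
t: 8.15
eef_pos: [447.7, -64.7, 134.0]
tcp_rot: [3.142, -0.0, 0.072]
ft_force: [-2.9, 0.0, 6.8]
opening: 0.155
```

Request:
arm_command(motion=[-1,0.4,0,-9.5,0,0,0,-1,1.3,0,-19,0,0,0,-1,2.7,0,-28,0,0,0,-1,4.6,0,-38,0,0,0,-1,6.9,0,-47,0,0,0,-1,6.9,0,-47,0,0,0])

```text
t: 8.75
eef_pos: [454.3, -64.2, 181.9]
tcp_rot: [3.141, 0.0, 0.073]
ft_force: [-4.3, -3.8, -2.9]
opening: 0.164
```

Run:
```python
from h import *
s=env.state(); print(s["ft_force"],s["moment"],s["joints"],s["tcp_rot"])
im,d=env.read_camera("side"); cv2.imwrite("pics/side5.png",im[:,:,::-1])
```

```text
[-4.28443761 -3.77468803 -2.86876878] [-0.79155463  0.96658179 -0.04590634] [-2.84295398e-01  3.00458253e-01  1.99056953e+00 -5.32601446e-04
  8.50779321e-01 -3.56657487e-01] [3.14129241e+00 3.40791786e-04 7.27132768e-02]
```

View pics/side5.png

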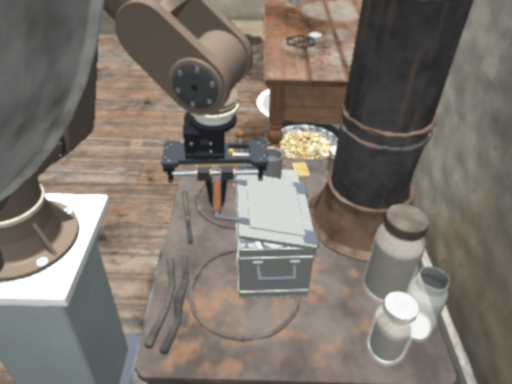

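Request:
arm_command(motion=[-1,2.8,0,-8.9,0,0,0,-1,6,0,-18,0,0,0,-1,9.6,0,-26.7,0,0,0,-1,13.7,0,-35.2,0,0,0,-1,18.3,0,-43.6,0,0,0,-1,23.2,0,-51.7,0,0,0,-1,28.5,0,-59.5,0,0,0,-1,34.3,0,-67.1,0,0,0,-1,40.3,0,-74.4,0,0,0,-1,46.7,0,-81.4,0,0,0,-1,51.5,0,-86,0,0,0,-1,51.5,0,-86,0,0,0,-1,51.5,0,-86,0,0,0,-1,51.5,0,-86,0,0,0,-1,51.5,0,-86,0,0,0])

```text
t: 10.3
eef_pos: [501.9, -61.0, 268.6]
tcp_rot: [3.141, 0.008, 0.073]
ft_force: [-30.0, -7.2, 25.5]
opening: 0.163
```

Run:
```python
from h import *
v=np.load("fit0.npy"); x,y,w=v[:3]
s=env.state(); print(s["t"],s["eef_pos"],s["ft_force"],s["moment"],s["opening"])
h=np.array([637.1,-50.4,146.5]); g=s["eef_pos"]+[0,0,17]; d=g-h; b=-(d[0]*np.cos(w)+d[1]*np.sin(w)); print("radius",np.hypot(b,d[2]),"angle",np.arctan2(d[2],b)-.021)
C={}
for c in ("side","top"):
    im,d=env.read_camera(c); cv2.imwrite(f"pics/{c}6.png",im[:,:,::-1]); k=env.calibration(c); P=cloud(d,k)
    # lid plane from points in box-frame window
    L=P-[x,y,0]; lx=np.cos(w)*L[...,0]+np.sin(w)*L[...,1]; ly=-np.sin(w)*L[...,0]+np.cos(w)*L[...,1]
    m=(d>0)&(lx>-30)&(lx<60)&(ly>-105)&(ly<20)&(P[...,2]>150)&(P[...,2]<250)
    A=np.stack([lx[m],P[...,2][m]],-1); 
    if len(A)>50:
        l=cv2.fitLine(A.astype(np.float32),cv2.DIST_HUBER,0,.01,.01).ravel(); print(c,len(A),"lid angle",np.arctan(-l[1]/l[0]))
print(env.spot_point("side","vent_knob")[:1],env.spot_point("top","vent_knob")[:1])
kt=env.calibration("top");ks=env.calibration("side")
for a in (.65,.785,.9):
    p=[-60,90+70*np.cos(a),175+70*np.sin(a)]; p=[x+np.cos(w)*p[0]-np.sin(w)*p[1],y+np.sin(w)*p[0]+np.cos(w)*p[1],p[2]]; print(a,proj(p,ks),proj(p,kt))
```

```text
10.3 [501.89995312 -60.97405903 268.58208417] [-29.98530792  -7.21247907  25.4736676 ] [-1.32880941  5.75460227  0.00967213] 0.16251186854240193
radius 194.25243558480003 angle 0.7770359021863968
side 1801 lid angle 0.74540573
top 301 lid angle 0.74735653
[{'location': [242.2, 131.7], 'confidence': 0.44}] [{'location': [232.1, 188.1], 'confidence': 0.78}]
0.65 [[239.56102113 134.51789587]] [[229.52376697 188.8743654 ]]
0.785 [[239.66155939 133.30051609]] [[232.51375043 187.94932859]]
0.9 [[239.75993887 132.70584017]] [[235.51011009 187.19216755]]
```

View pics/side6.png

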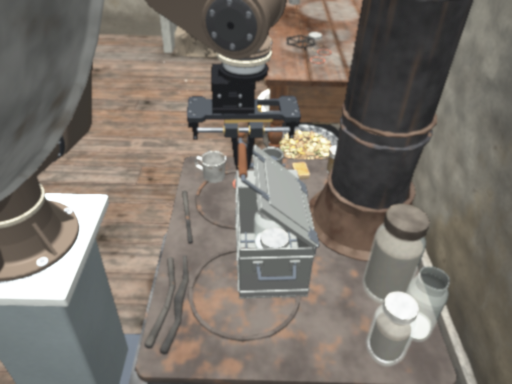

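View pics/top6.png

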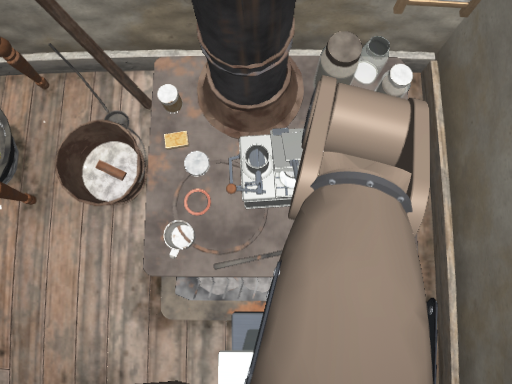

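Request:
arm_command(motion=[-1,-1.5,0,-1.5,0,0,0,-1,-2,0,-3.5,0,0,0,-1,0,0,-5.5,0,0,0,-1,1.5,0,-7.5,0,0,0,-1,1.5,0,-7.5,0,0,0,-1,1.5,0,-7.5,0,0,0,-1,1.5,0,-7.5,0,0,0,-1,1.5,0,-7.5,0,0,0])

```text
t: 11.3
eef_pos: [507.2, -60.6, 274.5]
tcp_rot: [3.141, 0.001, 0.073]
ft_force: [-3.3, -5.9, -0.9]
opening: 0.161
```

```bash
cat > chk.py <<'E'
from h import *
v=np.load("fit0.npy"); x,y,w=v[:3]
s=env.state(); print(s["t"],s["eef_pos"],s["ft_force"],s["moment"],s["opening"],abs(s["qvel"]).max())
h=np.array([637.1,-50.4,146.5]); g=s["eef_pos"]+[0,0,17]; d=g-h; b=-(d[0]*np.cos(w)+d[1]*np.sin(w)); print("radius",np.hypot(b,d[2]),"angle",np.arctan2(d[2],b)-.021)
im,d=env.read_camera("side"); P=cloud(d,env.calibration("side"))
cv2.imwrite("pics/side_%.2f.png"%s["t"],im[:,:,::-1])
L=P-[x,y,0]; lx=np.cos(w)*L[...,0]+np.sin(w)*L[...,1]; ly=-np.sin(w)*L[...,0]+np.cos(w)*L[...,1]
for lo,hi in ((-30,60),(-10,55)):
    m=(d>0)&(lx>lo)&(lx<hi)&(ly>-105)&(ly<20)&(P[...,2]>155)&(P[...,2]<250)
    A=np.stack([lx[m],P[...,2][m]],-1)
    l=cv2.fitLine(A.astype(np.float32),cv2.DIST_HUBER,0,.01,.01).ravel(); print(len(A),"lid angle",np.arctan(-l[1]/l[0]))
E
python3 chk.py
```

```text
11.3 [507.2300272  -60.6230922  274.45434665] [-3.27291826 -5.88799123 -0.86508483] [-1.01042098  0.93239873 -0.0438188 ] 0.161475006488207 0.0025813933373774
radius 194.88906424908112 angle 0.8177059411719523
1655 lid angle 0.7868235
1263 lid angle 0.79420626
```

```bash
python3 -c "
from cell import env
print(env.job_done()); s=env.state(); print(s['t'],s['eef_pos'],s['ft_force'])"
```

```text
the job is handed in; nothing more can be done
None
the job is handed in; nothing more can be done
```

The job is handed in: the vent stands at about half open, and the gripper is still holding the lid open at about 45 degrees. No verdict came back, so these figures are from my own checks.

- **Vent:** I pinched the knob and swung the lever from about 0.35 rad to about 0.785 rad while the lid was shut. With the lid up, the top camera saw the knob at (232.1, 188.1), against (232.5, 187.9) expected for half open. One wrist view after release read slightly lower, about 0.72–0.77 rad, still within tolerance.
- **Lid:** Side-camera depth, just before handing in, gives 0.787–0.794 rad. The arm position gives 0.818 rad, because my estimate of the hinge position is about 4 mm off. Both are inside the 0.68–0.89 band.
- **Grip and forces:** At the first stop, at about 0.75 rad, the wrist force had built up to about 40 N from pushing against the hinge. I moved the grip a few millimetres to relieve it, and the last reading was about 7 N with the arm still. The fingers are closed on the bar at an opening of 0.16.
- **Cup, matchbox and cap:** They look unmoved in the top picture taken with the lid raised. I did not measure their positions again at the end.

The job took about 11.4 s of the 42 s allowed.

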